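# Set the stock tags on the parts bins

### The job

Set the flip tags on the four parts bins: push the tag of each heaped-full bin (dowels, copper couplings) so that it tips back over its bin and its ring face shows, and push the tags of the other bins (only a few clips, and empty) so that they tip forward towards the robot and show the bar; a tag that already leans the right way can stay. Just push each tag lightly with the fingertips until it falls over to its stop: pinch nothing, do not lift or shift the bins, and leave the other things on the bench alone.

Things in the scene. Friction and masses are not known exactly. Their poses are not given: they have to be found in the camera images.
- bin_dowels: Loose open picking bin of grey sheet steel, 130 deep (its x) x 90 wide (its y), side and back walls 62 high, about 0.5 to 1 kg; heaped full to above its rim with short wooden dowels: a FULL bin. Origin: centre of its underside on the bench. Its +x points away from its tag to its back wall, z up; the tag side (its -x) faces the robot, turned up to 0.2 rad. Nothing in it stands higher than 66.
- bin_couplings: Loose open picking bin of grey sheet steel, 130 deep (its x) x 90 wide (its y), side and back walls 62 high, about 0.5 to 1 kg; heaped full to above its rim with small copper pipe couplings: a FULL bin. Origin: centre of its underside on the bench. Its +x points away from its tag to its back wall, z up; the tag side (its -x) faces the robot, turned up to 0.2 rad. Nothing in it stands higher than 66.
- bin_clips: Loose open picking bin of grey sheet steel, 130 deep (its x) x 90 wide (its y), side and back walls 62 high, about 0.5 to 1 kg; nearly empty, only three little steel clips on its floor: NOT full. Origin: centre of its underside on the bench. Its +x points away from its tag to its back wall, z up; the tag side (its -x) faces the robot, turned up to 0.2 rad. Nothing in it stands higher than 66.
- bin_bare: Loose open picking bin of grey sheet steel, 130 deep (its x) x 90 wide (its y), side and back walls 62 high, about 0.5 to 1 kg; completely empty: NOT full. Origin: centre of its underside on the bench. Its +x points away from its tag to its back wall, z up; the tag side (its -x) faces the robot, turned up to 0.2 rad. Nothing in it stands higher than 66.
- tag_dowels (a joint): Lean in rad of the flip tag on bin_dowels: a free-swinging 40 g aluminium plate 56 wide, 3 thick, reaching 52 from its hinge on the front lip. 0 upright, positive leaning back over the bin (its +x), negative leaning forward out over the bench towards the robot; stops at +0.6 and -0.6, where gravity keeps it; pushed past upright it falls over by itself. Under 1 N moves it.
- hinge_dowels (a point): Middle of the hinge line of the tag on bin_dowels: 64 in front (-x) of the bin's centre and 68 above the bench; axes as the bin's, the hinge line runs along y.
- edge_dowels (a point): Middle of the free upper edge of the tag on bin_dowels, 52 from the hinge line. The tag's -x face carries a raised ring (showing upward when tipped back), its +x face a raised straight bar (upward when tipped forward).
- tag_couplings (a joint): Lean in rad of the flip tag on bin_couplings: a free-swinging 40 g aluminium plate 56 wide, 3 thick, reaching 52 from its hinge on the front lip. 0 upright, positive leaning back over the bin (its +x), negative leaning forward out over the bench towards the robot; stops at +0.6 and -0.6, where gravity keeps it; pushed past upright it falls over by itself. Under 1 N moves it.
- hinge_couplings (a point): Middle of the hinge line of the tag on bin_couplings: 64 in front (-x) of the bin's centre and 68 above the bench; axes as the bin's, the hinge line runs along y.
- edge_couplings (a point): Middle of the free upper edge of the tag on bin_couplings, 52 from the hinge line. The tag's -x face carries a raised ring (showing upward when tipped back), its +x face a raised straight bar (upward when tipped forward).
- tag_clips (a joint): Lean in rad of the flip tag on bin_clips: a free-swinging 40 g aluminium plate 56 wide, 3 thick, reaching 52 from its hinge on the front lip. 0 upright, positive leaning back over the bin (its +x), negative leaning forward out over the bench towards the robot; stops at +0.6 and -0.6, where gravity keeps it; pushed past upright it falls over by itself. Under 1 N moves it.
- hinge_clips (a point): Middle of the hinge line of the tag on bin_clips: 64 in front (-x) of the bin's centre and 68 above the bench; axes as the bin's, the hinge line runs along y.
- edge_clips (a point): Middle of the free upper edge of the tag on bin_clips, 52 from the hinge line. The tag's -x face carries a raised ring (showing upward when tipped back), its +x face a raised straight bar (upward when tipped forward).
- tag_bare (a joint): Lean in rad of the flip tag on bin_bare: a free-swinging 40 g aluminium plate 56 wide, 3 thick, reaching 52 from its hinge on the front lip. 0 upright, positive leaning back over the bin (its +x), negative leaning forward out over the bench towards the robot; stops at +0.6 and -0.6, where gravity keeps it; pushed past upright it falls over by itself. Under 1 N moves it.
- hinge_bare (a point): Middle of the hinge line of the tag on bin_bare: 64 in front (-x) of the bin's centre and 68 above the bench; axes as the bin's, the hinge line runs along y.
- edge_bare (a point): Middle of the free upper edge of the tag on bin_bare, 52 from the hinge line. The tag's -x face carries a raised ring (showing upward when tipped back), its +x face a raised straight bar (upward when tipped forward).
- glue: Bystander, loose: white glue bottle 28 dia x 85 high. Origin: at its underside's centre.
- tape: Bystander, loose: small black roll of tape 30 dia x 20 high. Origin: at its underside's centre.
- punch: Bystander, loose: steel punch standing on end, 22 dia x 60 high. Origin: at its underside's centre.
- driver: Bystander, loose: screwdriver 170 long lying on the bench. Origin: under its middle.
- breaker: Bystander, loose: white circuit breaker 70 x 36 x 55 high. Origin: at its underside's centre.
- jar: Bystander, loose: glass jar 60 dia x 75 high. Origin: at its underside's centre.
- carton: Bystander, loose: small cardboard carton 80 x 110 x 50 high. Origin: at its underside's centre.

How it is judged:
By the outcome, as a careful person would: the job done as asked, in the order asked, and still so for the second after the job is handed in, with the robot touching nothing.
It also fails if it takes over 64 s, if anything falls off the work surface, if the arm or the gripper's body presses on something with over 40 N, if the wrist force passes 120 N, or if a joint passes its speed limit or range.

### The arm

A 6-joint arm with a two-finger parallel gripper is mounted at the origin on the work surface. World frame = base frame: x ahead of the robot, y to its left, z up, the work surface at z = 0. Lengths are in mm, angles in rad, forces in N, time in s.
With the tool pointing down it reaches from about 350 to 875 mm from the base axis. Payload 4.2 kg.
Tool frame: the origin (TCP) lies on the mounting face of the last link; the fingertips stand 173 mm ahead of it and the grasp point (between the pads) lies grip_point_offset ahead of it (grip_point_offset is the distance from the TCP to the grasp point, in mm); z points along the fingers, y is the line along which they close (so a half turn about z gives the same grasp; the last joint's range is limited). The gripper opens to 85 mm and grips with 20 to 120 N. Pads are 22 mm wide; open, the fingers measure 114 mm over their backs; the gripper's body (76 mm by 85 mm) begins 54 mm behind the grasp point. The pads swing forward as they close: fully open they stand 13 mm farther back than shut.
Start: joints at [-1.002, 0.385, 0.008, 0, -1.194, -0.259], TCP at [190.558, -595.221, 404.712] pointing down, gripper open.
Joint ranges: [-3.14, 3.14], [-1.21, 2.06], [-1.07, 1.41], [-3.16, 2.05], [-2.99, -0.16], [-3.1, 3.1]. Speed limits (rad/s): [2.79, 2.79, 3.14, 3.14, 3.14, 3.14].

### API

Orientations are given as a unit quaternion [x, y, z, w].
In Python, from bench import read_state, get_image, job_done, recognise, place_of, grip_point_offset gives the robot as it stands. The module is installed in compiled form; this text tells all that it offers.
- The arm moves only by the tool carry_out, never from a script. Its arguments are lists of equal length, an entry for each row: "slide": the shift along the tool's x, y, z in m, a list of three; "roll": the turn about the tool's z in degrees; "claw": the finger opening in m, from 0 to 0.0854. A call has 1 to 8 rows; each row is the pose to reach, as a shift and turn from the pose commanded when the call began, along the tool's axes at that moment; what a row does not reach only later rows make up. A row lasts 1/8 s, in which the tool goes at most 62.5 mm and 10.7 degrees, less where a joint would pass 70% of its speed; a pose out of reach is approached as far as the arm can. A call with a gripper value outside its range is refused whole. The fingers move at their own pace and stop on an object; the grip force is fixed at half the most. Time passes only in rows, so rows that repeat a pose let the fingers close. It gives the time, the measured TCP pose, the force, the opening and the grip force at its end, in the units of the state.
- read_state(): the state, without advancing time (a new reading comes with each control period).
- get_image(name): name is "scene" or "top" or "wrist"; returns a dict with "img" (480x640x3 uint8, red, green, blue), "z_map" (480x640 float32, mm along the optical axis (not along the pixel's ray), 0 where there is no reading), "mtx" (3x3 intrinsics, pixels), "world_from_camera" (4x4, takes a point from camera to world coordinates); the wrist camera has in their place "T_tool_cam" (4x4, takes a point from camera to tool coordinates, whose origin is the TCP and whose axes are the flange's). Camera axes: x right, y up, looking along -z (the intrinsics and any distortion apply to the point x, -y, -z); pixel columns grow to the right and rows downward; lengths in mm; the calibration is good to about 2 mm. A picture is of the moment at which its call begins: read the wrist's pose just before it.
- job_done(): hands the job in; it is judged then, once.
Trained networks look in a picture, given as the dict that the camera call returned (one of the last four; its "shot" number tells which), for a name from the list of things; names that differ only in an ending like _2 or _b are one class to them, and where a whole thing is asked for, a point or a joint stands for the part that bears it (a point fixed in the world has none). Each returns a list of dicts, best first, with "conf" (0 to 1); they miss things now and then, are a little off and sometimes report something else, mostly with a low value. They report only what shows in the picture. A call takes as long as a camera call.
- recognise(picture, thing): "at" ([column, row] in pixels, amid what is visible of it).
- place_of(picture, thing): "at" ([column, row] in pixels: a listed point, or the origin of a listed thing).
The state is a dict: "clock": time; "joints": joint angles; "joint_vel": joint speeds; "joint_efforts": joint torques, N m; "position": TCP position; "ee_rot": TCP orientation; "contact_force": force on the tool from outside, world axes, zero at the start; "wrist_torque": the same for the moment, N m; "gripper_width": finger opening in mm; "grasp_force": force on a finger pad.
Only numpy, scipy, OpenCV 4.12 (cv2) and the standard library are available. Lean on these libraries where they do the work, as an engineer would, in place of code of your own. Each camera call takes 0.05 s, during which the arm holds its last target. There are 200 camera calls.

## Working session

There is one attempt and no reset: what is moved stays moved. The work goes in short steps, Python scripts to look and compute and a tool call to move; the robot and the scene stay as the last step left them, time stands still between calls to the robot, and variables do not carry over. Pictures are saved under pics/ and viewed, at most 10 in all, crops included, and the job is handed in when it is done.

Besides the shell and the picture viewer there is one more tool, called after ">>>" as a command line: name --pt "numbers of a row" for each row, then --argument value for the rest. carry_out: Moves the arm, as the interface text tells. Its arguments: {"type":"object","properties":{"slide":{"type":"array"},"roll":{"type":"array"},"claw":{"type":"array"}},"required":["slide","roll","claw"]}

```bash
mkdir -p pics
cat > h.py <<'E'
import numpy as np, cv2
from bench import *
from scipy.spatial.transform import Rotation as R
def px2w(p,at,plane=None):
    c,r=at; K=p["mtx"]; T=p["world_from_camera"]
    z=p["z_map"][int(round(r)),int(round(c))]
    d=np.array([(c-K[0,2])/K[0,0],-(r-K[1,2])/K[1,1],-1])
    if plane is not None:
        dw=T[:3,:3]@d; return T[:3,3]+dw*(plane-T[2,3])/dw[2]
    return (T[:3,:3]@(d*z)+T[:3,3])
def cloud(p):
    K=p["mtx"]; T=p["world_from_camera"]; v,u=np.mgrid[:480,:640]; z=p["z_map"]
    P=np.stack([(u-K[0,2])/K[0,0]*z,-(v-K[1,2])/K[1,1]*z,-z],-1)
    return P@T[:3,:3].T+T[:3,3]
E
python3 - <<'E'
from h import *
for n in ("top","scene"):
    p=get_image(n); cv2.imwrite(f"pics/{n}0.png",p["img"][:,:,::-1])
    print(n,p["world_from_camera"].round(2).tolist(),[k for k in p])
    for b in "dowels couplings clips bare".split():
        for t,pl in (("hinge_",68),("edge_",111)):
            for q in place_of(p,t+b)[:2]:
                print(t+b,round(q["conf"],2),np.round(q["at"]),px2w(p,q["at"],pl).round(),px2w(p,q["at"]).round())
        for q in place_of(p,"bin_"+b)[:2]: print("bin_"+b,round(q["conf"],2),np.round(q["at"]),px2w(p,q["at"],0).round())
s=read_state(); print(s, grip_point_offset)
E
```

```text
top [[-0.07, 0.97, -0.21, 354.61], [-1.0, -0.07, 0.01, 11.89], [-0.0, 0.22, 0.98, 1201.88], [0.0, 0.0, 0.0, 1.0]] ['img', 'z_map', 'mtx', 'world_from_camera', 'shot']
hinge_dowels 0.93 [388. 319.] [ 464. -115.   68.] [ 463. -114.   78.]
hinge_dowels 0.18 [212. 179.] [759. 201.  68.] [765. 204.  51.]
edge_dowels 0.6 [392. 335.] [ 432. -115.  111.] [ 440. -128.   -3.]
bin_dowels 0.73 [372. 288.] [535. -98.   0.]
bin_dowels 0.48 [488. 269.] [ 557. -333.    0.]
hinge_couplings 0.57 [281. 303.] [508.  79.  68.] [507.  79.  74.]
edge_couplings 0.57 [281. 276.] [550.  74. 111.] [559.  77.  62.]
edge_couplings 0.55 [279. 316.] [478.  82. 111.] [491.  90.  -3.]
bin_couplings 0.57 [281. 275.] [573.  81.   0.]
hinge_clips 0.95 [173. 308.] [513. 280.  68.] [512. 278.  76.]
edge_clips 0.67 [167. 291.] [537. 280. 111.] [554. 305.  10.]
bin_clips 0.77 [176. 284.] [569. 290.   0.]
bin_clips 0.51 [479. 287.] [ 523. -309.    0.]
hinge_bare 0.82 [478. 287.] [ 512. -290.   68.] [ 512. -290.   69.]
hinge_bare 0.33 [468. 258.] [ 570. -277.   68.] [ 583. -294.    0.]
edge_bare 0.72 [485. 268.] [ 540. -294.
[... 1329 characters left out ...]
  7.91835893e-03, -1.15232406e-05,
       -1.19397018e+00, -2.58608135e-01]), 'joint_vel': array([-1.20475576e-03, -1.18577801e-03, -3.90340587e-05,  1.01650535e-03,
        3.57752901e-04,  6.63512719e-04]), 'joint_efforts': array([-1.80789002e-04, -3.92092681e+01,  1.88616389e+01,  4.19045717e+00,
       -4.23893471e-04,  5.42089168e-06]), 'position': array([ 190.56657741, -595.22910172,  404.70960572]), 'ee_rot': array([-1.54274118e-01,  9.88028085e-01, -1.21915353e-05,  1.12001614e-05]), 'contact_force': array([-0.37445491, -0.19585596,  0.14503951]), 'wrist_torque': array([ 0.04208804,  0.00573434, -0.00440831]), 'grasp_force': 0.0, 'gripper_width': 85.45095240215917} 154.70000000000002
```

View pics/top0.png

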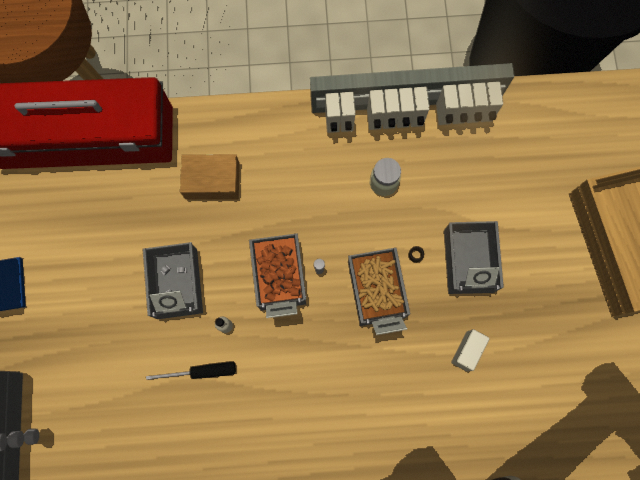

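View pics/scene0.png

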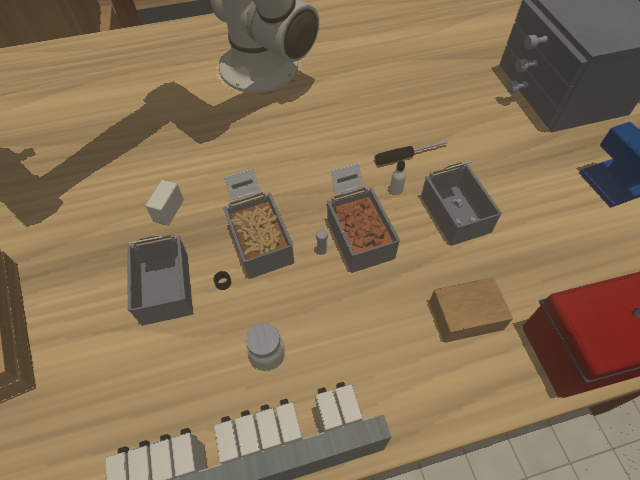

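All four tags lean the wrong way. The dowels (388,325) and couplings (282,310) tags lean forward showing the bar. The clips (167,300) and bare (482,278) tags lean back showing the ring. I'll get the bin poses from depth and work out the waypoints.

```bash
cat >> h.py <<'E'
def rel(w,yaw_deg):
    "slide (m, tool axes) and roll (deg) from current pose to TCP at w, tool -x along yaw"
    s=read_state(); M=R.from_quat(s["ee_rot"])
    x=M.apply([-1,0,0]); y=np.degrees(np.arctan2(x[1],x[0]))
    return (M.inv().apply(np.array(w)-s["position"])/1000).round(3).tolist(), round(y-yaw_deg,1)
E
python3 - <<'E'
from h import *
p=get_image("top"); C=cloud(p).reshape(-1,3)
G=dict(dowels=(537,-100),couplings=(575,79),clips=(568,287),bare=(581,-295))
H=dict(dowels=(465,-115),couplings=(507,77),clips=(511,279),bare=(512,-292))
for b,g in G.items():
    m=(C[:,2]>45)&(C[:,2]<(72))&(np.hypot(C[:,0]-g[0],C[:,1]-g[1])<92)
    r=cv2.minAreaRect(C[m][:,:2].astype(np.float32)); a=r[2]
    a=(a+45)%90-45
    c=np.array(r[0]); u=np.array([np.cos(np.radians(a)),np.sin(np.radians(a))])
    print(b,"ctr",c.round(),"size",np.round(r[1]),"yaw",round(a,1),"hinge",(c-64*u).round(),"net",H[b])
print(rel((392,-130,265),11))
E
```

```text
dowels ctr [ 530. -105.] size [133.  95.] yaw 6.3 hinge [ 467. -112.] net (465, -115)
couplings ctr [574.  63.] size [134. 138.] yaw 3.3 hinge [510.  59.] net (507, 77)
clips ctr [569. 288.] size [134.  96.] yaw 3.8 hinge [505. 283.] net (511, 279)
bare ctr [ 576. -293.] size [ 95. 134.] yaw -2.4 hinge [ 512. -291.] net (512, -292)
([-0.334, 0.382, 0.14], np.float64(6.8))
```

>>> carry_out --pt "-0.04 0.045 0.0" --pt "-0.08 0.09 0.0" --pt "-0.12 0.135 0.02" --pt "-0.16 0.18 0.04" --pt "-0.2 0.225 0.06" --pt "-0.24 0.27 0.08" --pt "-0.28 0.315 0.1" --pt "-0.32 0.36 0.12" --roll '[1,2,3,4,6,8,9,10]' --claw '[0,0,0,0,0,0,0,0]'

```text
clock: 2.35
position: [384.0, -157.9, 286.5]
ee_rot: [-0.067, 0.998, -0.0, 0.001]
contact_force: [1.1, 0.3, 0.5]
gripper_width: -0.2
grasp_force: 0.0
```

Run:
```python
from h import *
s=read_state();print(s["clock"],s["position"],s["gripper_width"],s["contact_force"])
u=np.array([.99,.14,0]);h=np.array([466,-113,265])
for d in(-80,-2): print(rel(h+d*u,8))
p=get_image("scene"); C=cloud(p)
P=C.reshape(-1,3); q=s["position"]; m=(np.hypot(P[:,0]-q[0],P[:,1]-q[1])<30)&(P[:,2]>62)
print("tip z",np.percentile(P[m][:,2],[0,2,5]))
im=p["img"][100:300,130:430]; cv2.imwrite("pics/s1.png",cv2.resize(im,None,fx=2.5,fy=2.5)[:,:,::-1])
```

```text
2.35 [ 384.02164194 -157.90364356  286.52995722] -0.15238563980287348 [1.07918715 0.29036672 0.49735709]
([-0.007, 0.033, 0.022], np.float64(-0.3))
([-0.085, 0.033, 0.022], np.float64(-0.3))
tip z [115.57126546 122.43857175 128.73988   ]
```

>>> carry_out --pt "-0.007 0.033 0.022" --pt "-0.007 0.033 0.022" --pt "-0.035 0.033 0.022" --pt "-0.045 0.033 0.022" --pt "-0.055 0.033 0.022" --pt "-0.065 0.033 0.022" --pt "-0.075 0.033 0.022" --pt "-0.085 0.033 0.022" --roll '[0,0,0,0,0,0,0,0]' --claw '[0,0,0,0,0,0,0,0]'

```text
clock: 3.4
position: [463.7, -115.6, 264.5]
ee_rot: [-0.068, 0.998, 0.0, -0.0]
contact_force: [-0.7, 0.5, 0.6]
gripper_width: -0.3
grasp_force: 0.0
```

>>> carry_out --pt "0 0 0" --pt "0 0 0" --pt "0.02 0 0" --pt "0.05 0 0" --pt "0.08 0 0" --roll '[0,0,0,0,0]' --claw '[0,0,0,0,0]'

```text
clock: 4.03
position: [382.6, -126.5, 264.4]
ee_rot: [-0.068, 0.998, 0.0, -0.0]
contact_force: [0.5, -0.4, 0.2]
gripper_width: -0.0
grasp_force: 0.0
```

Run:
```python
from h import *
s=read_state();print(s["clock"],s["position"],s["contact_force"])
u=np.array([.998,.06,0]);h=np.array([508,77,265])
for d in(-80,-2): print(rel(h+d*u,3.5))
p=get_image("scene")
im=p["img"][120:300,120:360]; cv2.imwrite("pics/s2.png",cv2.resize(im,None,fx=3,fy=3)[:,:,::-1])
```

```text
4.025 [ 382.64485683 -126.45374713  264.41240069] [ 0.54066483 -0.42505593  0.16180935]
([-0.072, 0.191, -0.001], np.float64(4.2))
([-0.15, 0.185, -0.001], np.float64(4.2))
```

View pics/s2.png

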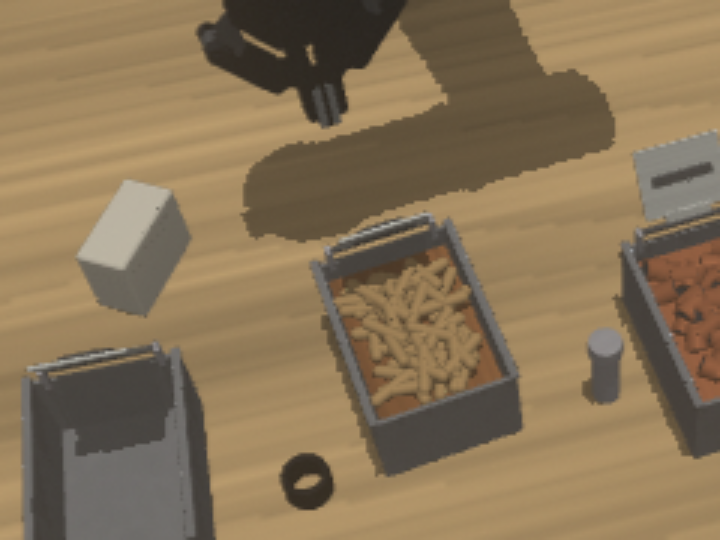

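The dowels tag is now tipped back, seen edge-on at crop (380,235), and the bin hasn't moved. Couplings next.

>>> carry_out --pt "-0.01 0.05 0" --pt "-0.025 0.1 0" --pt "-0.05 0.15 0" --pt "-0.072 0.19 0" --pt "-0.072 0.19 0" --roll '[1,2,3,4,4]' --claw '[0,0,0,0,0]'

```text
clock: 4.7
position: [430.7, 74.2, 264.8]
ee_rot: [-0.035, 0.999, 0.0, 0.001]
contact_force: [-0.3, -0.5, -0.4]
gripper_width: -0.1
grasp_force: 0.0
```

>>> carry_out --pt "-0.025 0 0" --pt "-0.037 0 0" --pt "-0.047 0 0" --pt "-0.057 0 0" --pt "-0.067 0 0" --pt "-0.078 0 0" --pt "-0.078 0 0" --pt "-0.05 0 0" --roll '[0,0,0,0,0,0,0,0]' --claw '[0,0,0,0,0,0,0,0]'

```text
clock: 5.7
position: [480.3, 75.2, 264.3]
ee_rot: [-0.032, 0.999, 0.0, 0.0]
contact_force: [0.7, -0.0, -0.1]
gripper_width: -0.0
grasp_force: 0.0
```

>>> carry_out --pt "0.03 0 0" --pt "0.06 0 -0.02" --pt "0.06 0 -0.05" --roll '[0,0,0]' --claw '[0,0,0]'

```text
clock: 6.08
position: [417.1, 70.2, 314.1]
ee_rot: [-0.033, 0.999, -0.001, -0.002]
contact_force: [0.7, 0.1, 0.7]
gripper_width: 0.1
grasp_force: 0.0
```

Run:
```python
from h import *
s=read_state();print(s["clock"],s["position"],s["contact_force"])
u=np.array([.995,.09,0]);h=np.array([509,281,265])
print(rel(h+60*u+[0,0,60],5))
for d in(60,0): print(rel(h+d*u,5))
p=get_image("scene")
im=p["img"][110:290,260:500]; cv2.imwrite("pics/s3.png",cv2.resize(im,None,fx=3,fy=3)[:,:,::-1])
```

```text
6.075 [417.08148626  70.1669403  314.10242525] [0.68730051 0.11716816 0.67628823]
([-0.165, 0.206, -0.012], np.float64(-1.2))
([-0.166, 0.206, 0.048], np.float64(-1.2))
([-0.106, 0.204, 0.048], np.float64(-1.2))
```

View pics/s3.png

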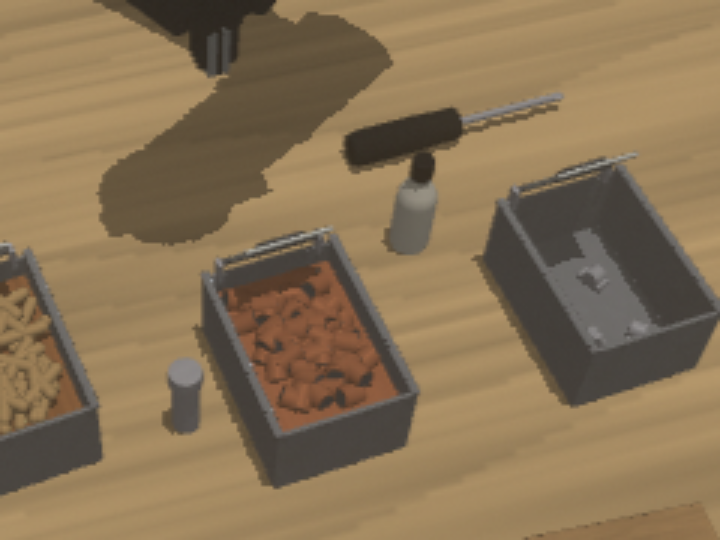

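The couplings tag is tipped back too (crop (275,245)). The clips tag comes next: I'll go over it and pull it from behind.

>>> carry_out --pt "-0.035 0.045 -0.02" --pt "-0.07 0.09 -0.02" --pt "-0.105 0.135 -0.02" --pt "-0.14 0.175 -0.02" --pt "-0.166 0.206 -0.02" --pt "-0.166 0.206 -0.01" --pt "-0.166 0.206 0.02" --pt "-0.166 0.206 0.048" --roll '[0,-1,-1,-1,-1,-1,-1,-1]' --claw '[0,0,0,0,0,0,0,0]'

```text
clock: 7.12
position: [570.9, 286.5, 265.3]
ee_rot: [-0.041, 0.999, -0.0, -0.001]
contact_force: [-0.3, -0.0, -0.2]
gripper_width: 0.1
grasp_force: 0.0
```

>>> carry_out --pt "0 0 0" --pt "0.015 0 0" --pt "0.025 0 0" --pt "0.035 0 0" --pt "0.045 0 0" --pt "0.053 0 0" --pt "0.06 0 0" --pt "0.06 0 0" --roll '[0,0,0,0,0,0,0,0]' --claw '[0,0,0,0,0,0,0,0]'

```text
clock: 8.12
position: [511.6, 282.4, 266.5]
ee_rot: [-0.042, 0.999, -0.0, -0.0]
contact_force: [-0.4, -0.6, -0.0]
gripper_width: -0.1
grasp_force: 0.0
```

>>> carry_out --pt "-0.03 0 0" --pt "-0.06 0 0" --pt "-0.06 0 -0.04" --pt "-0.06 0 -0.08" --pt "-0.06 0 -0.08" --roll '[0,0,0,0,0]' --claw '[0,0,0,0,0]'

```text
clock: 8.75
position: [572.9, 287.8, 350.5]
ee_rot: [-0.042, 0.999, 0.002, 0.004]
contact_force: [0.3, 0.7, 1.3]
gripper_width: 0.0
grasp_force: 0.0
```

Run:
```python
from h import *
s=read_state();print(s["clock"],s["position"],s["contact_force"])
u=np.array([.999,-.04,0]);h=np.array([512,-292,265])
print(rel(h+60*u+[0,0,80],-2.4))
p=get_image("top")
im=p["img"][200:380,110:350]; cv2.imwrite("pics/s4.png",cv2.resize(im,None,fx=3,fy=3)[:,:,::-1])
```

```text
8.75 [572.94431076 287.79807928 350.50385595] [0.25642915 0.65145187 1.3129464 ]
([0.049, -0.58, 0.003], np.float64(7.2))
```

View pics/s4.png

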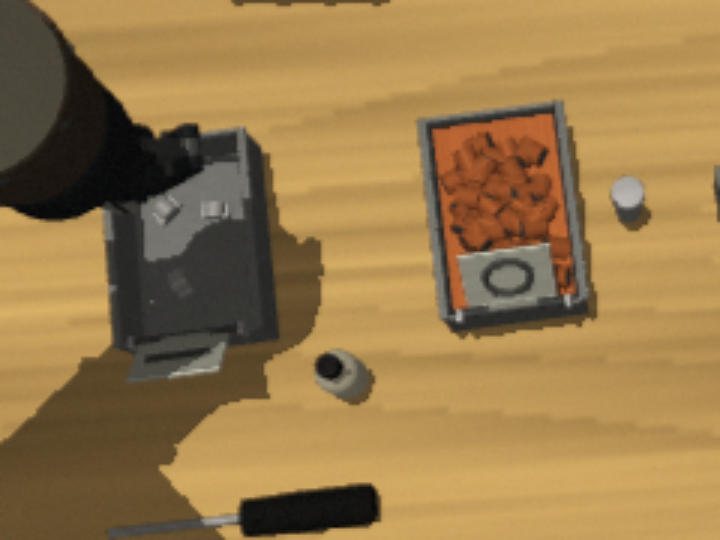

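The clips tag now shows the bar (crop (180,357)) and the couplings tag shows the ring (508,278). The bare bin is last.

>>> carry_out --pt "0.005 -0.06 0" --pt "0.01 -0.12 0" --pt "0.015 -0.18 0" --pt "0.02 -0.24 0" --pt "0.025 -0.3 0" --pt "0.03 -0.36 0" --pt "0.035 -0.42 0" --pt "0.04 -0.48 0" --roll '[1,2,3,4,5,6,7,7]' --claw '[0,0,0,0,0,0,0,0]'

```text
clock: 9.8
position: [571.3, -196.2, 345.0]
ee_rot: [0.02, 1.0, 0.0, -0.001]
contact_force: [1.2, 0.0, 1.0]
gripper_width: -0.2
grasp_force: 0.0
```

Run:
```python
from h import *
s=read_state();print(s["clock"],s["position"])
u=np.array([.999,-.04,0]);h=np.array([512,-292,265])
print(rel(h+60*u,-2.4),rel(h,-2.4))
```

```text
9.8 [ 571.25599082 -196.15805981  345.03168863]
([-0.005, -0.098, 0.08], np.float64(0.1)) ([0.055, -0.098, 0.08], np.float64(0.1))
```

>>> carry_out --pt "-0.003 -0.05 0" --pt "-0.005 -0.098 0" --pt "-0.005 -0.098 0.01" --pt "-0.005 -0.098 0.04" --pt "-0.005 -0.098 0.07" --pt "-0.005 -0.098 0.08" --pt "-0.005 -0.098 0.08" --roll '[0,0,0,0,0,0,0]' --claw '[0,0,0,0,0,0,0]'

```text
clock: 10.68
position: [572.9, -291.8, 265.6]
ee_rot: [0.019, 1.0, 0.0, -0.001]
contact_force: [0.4, -1.1, 0.1]
gripper_width: -0.3
grasp_force: 0.0
```

>>> carry_out --pt "0.007 0 0" --pt "0.015 0 0" --pt "0.025 0 0" --pt "0.035 0 0" --pt "0.045 0 0" --pt "0.053 0 0" --pt "0.06 0 0" --pt "0.06 0 0" --roll '[0,0,0,0,0,0,0,0]' --claw '[0,0,0,0,0,0,0,0]'

```text
clock: 11.68
position: [512.5, -290.0, 266.6]
ee_rot: [0.02, 1.0, 0.0, -0.0]
contact_force: [0.4, -0.2, 1.2]
gripper_width: -0.1
grasp_force: 0.0
```

>>> carry_out --pt "-0.03 0 0" --pt "-0.06 0 0" --pt "-0.06 0 -0.05" --pt "-0.06 0 -0.1" --pt "-0.06 0 -0.15" --pt "-0.06 -0.06 -0.15" --pt "-0.06 -0.12 -0.15" --pt "-0.06 -0.12 -0.15" --roll '[0,0,0,0,0,0,0,0]' --claw '[0,0,0,0,0,0,0,0]'

```text
clock: 12.68
position: [567.5, -416.0, 414.9]
ee_rot: [0.022, 1.0, 0.0, -0.001]
contact_force: [0.8, 0.3, -0.8]
gripper_width: 0.1
grasp_force: 0.0
```

Run:
```python
from h import *
s=read_state();print(s["clock"],s["position"],s["contact_force"])
p=get_image("top"); cv2.imwrite("pics/t5.png",p["img"][:,:,::-1])
```

```text
12.675 [ 567.47201517 -415.99395088  414.93030173] [ 0.80033538  0.27961058 -0.81867564]
```

View pics/t5.png

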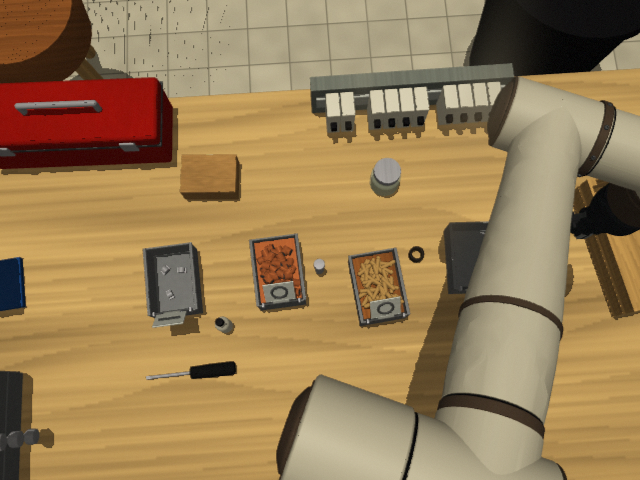

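Three tags are right: ring at (279,293) and (385,310), bar at (170,318). The arm hides the bare bin, so I'll check it in the scene camera.

Run:
```python
from h import *
p=get_image("scene"); cv2.imwrite("pics/s6.png",p["img"][:,:,::-1])
```

```text
(no output)
```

View pics/s6.png

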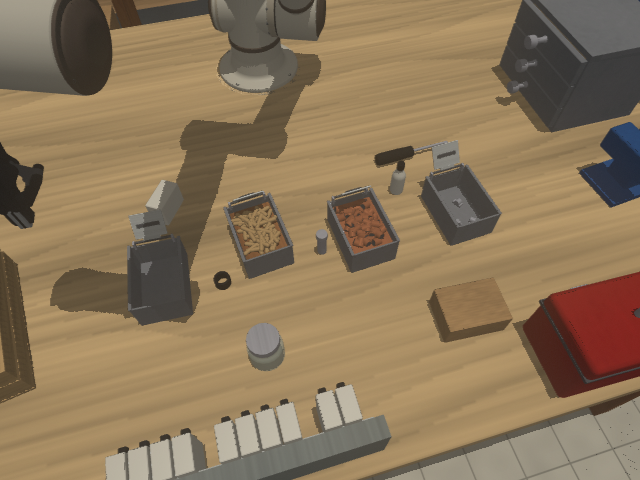

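The bare bin's tag shows the bar, tipped forward at (150,225). Nothing else has moved and the gripper is clear of everything.

```bash
python3 -c "
from bench import *
print(job_done())"
```

```text
the job is handed in; nothing more can be done
None
```

All four tags are set and the job is handed in: the dowels and couplings tags are tipped back showing the ring, the clips and bare tags are tipped forward showing the bar, and the final pictures show the bins and bystanders unmoved.

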